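# Close and lock the hat-former clamp

### The job

Close the bench clamp on the wooden former: with the fingertips push the round black knob along the long leg of its L-shaped slot up to the corner, so that it drives the jaw bar up against the former, then push it sideways along the short leg, fully to the end, where it locks the jaw. Push only: neither the knob nor the former is to be lifted, and everything standing around is left where it is.

Things in the scene. Friction and masses are not known exactly. Their poses are not given: they have to be found in the camera images.
- jig: Clamp base fixed to the table: flat aluminium-topped plate, 260 mm in x (-150 to +110) by 200 mm in y (+-100), flat top 18 mm above the table. Origin on the table under the slot's corner. Its x axis runs along the slot's long leg towards the corner (roughly away from the robot, within 0.5 rad), y along the short leg from the corner to the locked end (left, seen along x), z up.
- slot_corner (a point): Corner of the L-shaped slot (centre lines of both legs cross), on the plate's top: jig x=0, y=0. The slot is 18 mm wide, the pin in it 14 mm (2 mm play each side). In the long leg the pin's axis can go from x=-105 to +2 mm at y about 0; it can turn into the short leg only with x within 2 mm of 0.
- slot_end (a point): Where the pin's axis is when pushed fully to the end of the short leg: jig x=0, y=+52 mm, on the plate's top.
- pin_knob (a point): Centre of the round black knob on the pin: upright cylinder 32 mm in diameter, 20 to 60 mm above the table (2 to 42 mm above the plate); this point is on its axis, 40 mm above the table. A 56 mm foot under the plate keeps it upright and captive. About 0.25 kg, slides easily (under 1 N alone, 1 to 3 N with the jaw), stays where left, may spin. Push it low. Starts 72 to 103 mm before the corner.
- jaw (a joint): Travel of the jaw bar along jig x (m): 0 fully open, 0.069 to 0.073 when the knob at the corner has closed it. Wooden bar across the plate ahead of the knob, 20 mm thick (x), 165 mm long (jig y -80 to +85 mm), 19 to 46 mm above the table. Back face at jig x = -55 mm + travel. The knob pushes that face; no spring, slides with about 1 N and stays. Guide rails at y=+-90 mm are 6 mm high.
- jaw_back (a point): Middle of the jaw bar's back face (which the knob pushes), 32 mm above the table; on the jig's y=0.
- fence (a point): Middle of the face of the fixed fence across the plate, at jig x=+79 mm; it stands 30 mm above the plate, 18 mm thick, about as long as the jaw.
- former_center (a point): Centre of the wooden former, a loose block 40 mm (x) by 90 mm (y) by 30 mm high, about 0.1 kg, lying on the plate between jaw and fence; centre 33 mm above the table. The jaw pushes it square against the fence (centre then at jig x about +58 mm); it need not be touched.
- spool: Bystander: small yellow thread spool, 28 mm diameter, 34 mm high, standing on the plate's corner left of the long leg's open end; origin centre of underside.
- jar: Bystander: white screw jar, 76 mm diameter, 75 mm high, right of the jig; origin centre of underside.
- weight: Bystander: steel pattern weight with a small grip, 52 mm diameter, 55 mm high, beside the jig, left or right; origin centre of underside.
- tin: Bystander: plain metal tin, 54 mm diameter, 60 mm high, beside the jig, left or right; origin centre of underside.
- mini_block: Bystander: small domed wooden hat block, 88 mm diameter, 78 mm high, left of the jig; origin centre of underside.
- brush: Bystander: brush about 170 mm long lying crosswise beyond the fence.
- mug: Bystander: white mug, 76 mm diameter, 85 mm high, right of the jig near the far end; origin centre of underside.
There are look-alikes about, which are no part of the job. Leave any green or pink look-alike of the part that bears pin_knob alone. What is shaped like the part that bears former_center but pink or yellow is not meant.

How it is judged:
By the outcome, as a careful person would: the job done as asked, in the order asked, and still so for the second after the job is handed in, with the robot touching nothing.
It also fails if it takes over 50 s, if anything falls off the work surface, if the arm or the gripper's body presses on something with over 40 N, if the wrist force passes 120 N, or if a joint passes its speed limit or range.

### The arm

A 6-joint arm with a two-finger parallel gripper is mounted at the origin on the work surface. World frame = base frame: x ahead of the robot, y to its left, z up, the work surface at z = 0. Lengths are in m, angles in rad, forces in N, time in s.
With the tool pointing down it reaches from about 0.275 to 0.975 m from the base axis. Payload 8.4 kg.
Tool frame: the origin (TCP) lies midway between the tips of the shut fingers; the grasp point (between the pads) lies manip.pinch_z behind it (manip.pinch_z is the distance from the TCP to the grasp point, in m); z points along the fingers, y is the line along which they close (so a half turn about z gives the same grasp; the last joint's range is limited). The gripper opens to 92 mm and grips with 3 to 60 N. Pads are 20 mm wide; open, the fingers measure 128 mm over their backs; the gripper's body (75 mm by 189 mm) begins 69 mm behind the grasp point.
Start: joints at [-1.273, 0.353, 1.633, -0, 1.155, -0.002], TCP at [0.185, -0.597, 0.215] pointing down, gripper open.
Joint ranges: [-2.63, 2.63], [-0.92, 2.1], [0.06, 2.66], [-1.3, 4.44], [0, 2.69], [-3.02, 3.02]. Speed limits (rad/s): [2.22, 2.22, 2.79, 3.14, 3.14, 3.14].

### API

Orientations are given as a unit quaternion [w, x, y, z].
In Python, from plant import manip gives the robot as it stands.
- The arm moves only by the tool send_rows, never from a script. Its argument "rows" is one flat list of numbers, 7 for each row, row after row: the shift along the world's x, y, z in cm, then the turn, a rotation vector about the world's x, y, z in degrees, then the closure in counts, from 0 (fully open) to 255 (shut). In form: [x, y, z, ax, ay, az, fingers, x, y, z, ax, ay, az, fingers, ...]. A call has 1 to 20 rows; each row shifts and turns the commanded pose from where the row before left it; what a row does not reach is not made up. A row lasts 1/8 s, in which the tool goes at most 62.5 mm and 10.7 degrees, less where a joint would pass 70% of its speed; a pose out of reach is approached as far as the arm can. A call is refused whole if a number of a shift passes 6.25 or a number of a turn 10.7, either way. A call with a gripper value outside its range is refused whole. The fingers move at their own pace and stop on an object; the grip force is fixed at half the most. Time passes only in rows, so rows that do not move let the fingers close. It gives the time, the measured TCP pose, the force, the opening and the grip force at its end, in the units of the state.
- manip.get_state(): the state, without advancing time (a new reading comes with each control period).
- manip.get_image(name): name is "scene" or "top" or "wrist"; returns a dict with "img" (400x640x3 uint8, blue, green, red), "fx", "fy", "cx", "cy" (pixels), "R" (3x3) and "t" (3): a world point X has camera coordinates R X + t. Camera axes: x right, y down, z forward; pixel columns grow to the right and rows downward; lengths in m; the calibration is good to about 2 mm. A picture is of the moment at which its call begins. There is no depth.
- manip.hand_in(): hands the job in; it is judged then, once.
Trained networks look in the newest picture that a camera, given by its name, has taken for a name from the list of things; names that differ only in an ending like _2 or _b are one class to them, and where a whole thing is asked for, a point or a joint stands for the part that bears it (a point fixed in the world has none). Each returns a list of dicts, best first, with "conf" (0 to 1); they miss things now and then, are a little off and sometimes report something else, mostly with a low value. They report only what shows in the picture. A call takes as long as a camera call. They do not tell look-alikes from the thing itself.
- manip.look_for(query, camera): "rect" ([centre column, centre row, width, height] in pixels, round what is visible of it).
- manip.regions_of(query, camera): "region" (400x640 bool, what is visible of it) and "rect" ([centre column, centre row, width, height] in pixels, round what is visible of it).
The state is a dict: "time": time; "joint_positions": joint angles; "joint_vel": joint speeds; "effort": joint torques, N m; "position": TCP position; "orientation": TCP orientation; "contact_force": force on the tool from outside, world axes, zero at the start; "torque": the same for the moment, N m; "opening": opening from 0.0 (shut) to 1.0 (fully open); "finger_force": force on a finger pad.
Only numpy, scipy, OpenCV 4.12 (cv2) and the standard library are available. Lean on these libraries where they do the work, as an engineer would, in place of code of your own. Each camera call takes 0.05 s, during which the arm holds its last target. There are 200 camera calls.

## Working session

There is one attempt and no reset: what is moved stays moved. The work goes in short steps, Python scripts to look and compute and a tool call to move; the robot and the scene stay as the last step left them, time stands still between calls to the robot, and variables do not carry over. Pictures are saved under pics/ and viewed, at most 10 in all, crops included, and the job is handed in when it is done.

Besides the shell and the picture viewer there is one more tool, called after "Emit:" as name(argument=value, ...), one argument or row to a line, values as JSON. send_rows: Moves the arm, as the interface text tells. Its arguments: {"type":"object","properties":{"rows":{"type":"array","items":{"type":"number"}}},"required":["rows"]}

```bash
mkdir -p pics; cat > h.py <<'E'
import numpy as np, cv2
from plant import manip
def ray(c,u,v,z):
    d=c["R"].T@np.array([(u-c["cx"])/c["fx"],(v-c["cy"])/c["fy"],1]); o=-c["R"].T@c["t"]
    return o+d*(z-o[2])/d[2]
def proj(c,X):
    p=c["R"]@np.array(X)+c["t"]; return np.array([c["fx"]*p[0]/p[2]+c["cx"],c["fy"]*p[1]/p[2]+c["cy"]])
E
python3 - <<'E'
from h import *
print(manip.pinch_z, manip.get_state()["orientation"])
for n in("top","scene"):
    c=manip.get_image(n); cv2.imwrite(f"pics/{n}1.png",c["img"])
    print(n,(-c["R"].T@c["t"]).round(3))
    for q,z in (("pin_knob",.06),("jaw",.046),("former_center",.048),("spool",.034),("jig",.018)):
        for r in manip.look_for(q,n)[:3]:
            print(q,np.round(r["rect"]),round(r["conf"],2),ray(c,*r["rect"][:2],z).round(3))
E
```

```text
0.0187 [-6.80784194e-04  9.88786530e-01  1.49334265e-01 -1.08816214e-04]
top [0.452 0.021 1.405]
pin_knob [284. 300.  17.  21.] 0.77 [0.323 0.12  0.06 ]
pin_knob [328. 244.  15.  13.] 0.68 [0.472 0.002 0.06 ]
pin_knob [260. 265.  23.  17.] 0.68 [0.416 0.184 0.06 ]
jaw [336. 223.  59.  22.] 0.58 [ 0.528 -0.019  0.046]
jaw [336. 224.  93. 106.] 0.16 [ 0.525 -0.019  0.046]
former_center [343. 204.  36.  18.] 0.95 [ 0.581 -0.04   0.048]
former_center [430. 289.  33.  24.] 0.87 [ 0.351 -0.272  0.048]
former_center [411. 147.  27.  34.] 0.68 [ 0.736 -0.227  0.048]
spool [297. 249.  10.   9.] 0.58 [0.457 0.086 0.034]
spool [335. 224.  59.  23.] 0.45 [ 0.527 -0.018  0.034]
jig [333. 222.  89. 107.] 0.63 [ 0.533 -0.012  0.018]
scene [1.255 0.583 0.727]
pin_knob [425. 215.  24.  30.] 0.96 [0.472 0.224 0.06 ]
pin_knob [422. 184.  22.  29.] 0.83 [0.374 0.159 0.06 ]
pin_knob [340. 191.  18.  22.] 0.56 [0.52  0.027 0.06 ]
jaw [326. 201.  47.  43.] 0.75 [0.555 0.013 0.046]
former_center [196. 211.  42.  25.] 0.92 [ 0.771 -0.188  0.048]
former_center [298. 204.  41.  30.] 0.86 [ 0.609 -0.026  0.048]
former_center [297. 142.  28.  25.] 0.73 [ 0.401 -0.216  0.048]
spool [380. 200.  14.  14.] 0.49 [0.46  0.099 0.034]
jig [325. 211. 132.  85.] 0.74 [0.559 0.014 0.018]
```

```bash
python3 - <<'E'
import cv2
a=cv2.imread("pics/top1.png")[120:320,240:460]; b=cv2.imread("pics/scene1.png")[120:290,150:480]
cv2.imwrite("pics/t1c.png",cv2.resize(a,(660,600),interpolation=2)); cv2.imwrite("pics/s1c.png",cv2.resize(b,(792,408),interpolation=2))
E
```

```text
(no output)
```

View pics/t1c.png

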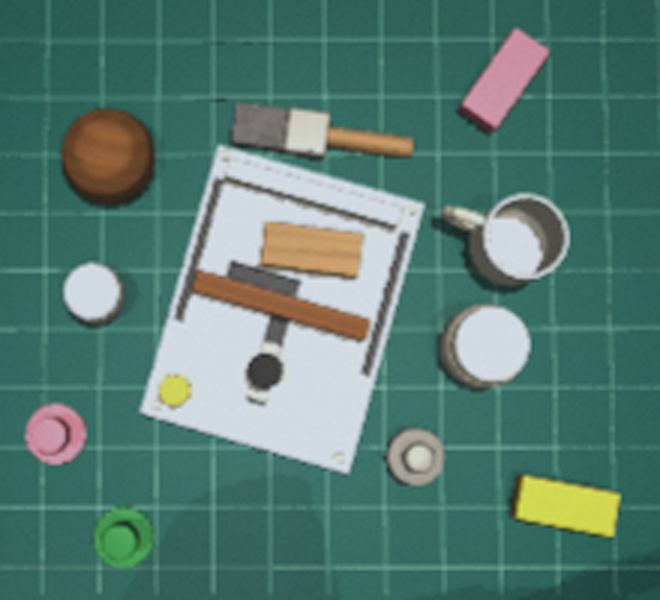

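View pics/s1c.png

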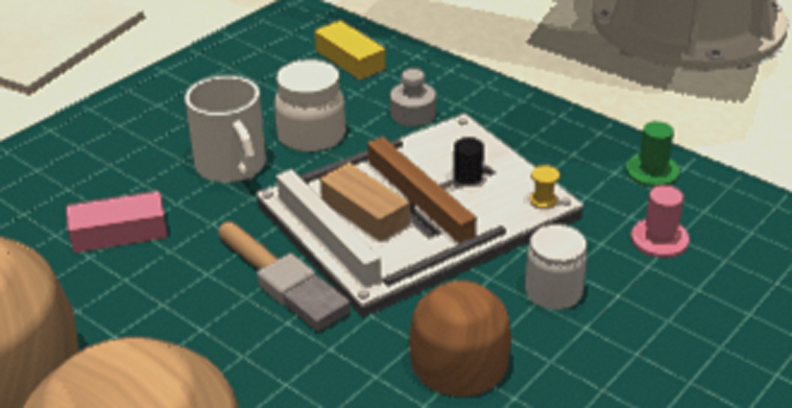

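The top view shows the plate with corners near crop pixels (218,147), (424,205), (350,472) and (141,412). The black knob is at (265,370), behind the jaw bar; the spool is at (174,390), and the green and pink decoys are off the plate. Next I fit the jig pose.

```bash
cat >> h.py <<'E'
from scipy.optimize import least_squares
def fit(c,guess):
    g=cv2.cvtColor(c["img"],cv2.COLOR_BGR2GRAY)
    hsv=cv2.cvtColor(c["img"],cv2.COLOR_BGR2HSV)
    m=((hsv[...,1]<60)&(g>140)).astype(np.uint8)
    n,l,s,ce=cv2.connectedComponentsWithStats(m)
    i=1+np.argmax(s[1:,4]); cn=max(cv2.findContours((l==i).astype(np.uint8),0,cv2.CHAIN_APPROX_NONE)[0],key=cv2.contourArea)
    P=np.array([ray(c,u,v,.018)[:2] for u,v in cn[:,0]])
    def f(p):
        cs,sn=np.cos(p[2]),np.sin(p[2]); d=P-p[:2]; x=d@[cs,sn]+.02; y=d@[-sn,cs]
        return np.maximum(abs(x)-.13,abs(y)-.1)
    r=least_squares(f,guess,loss="soft_l1",f_scale=.001); return r.x,np.median(abs(r.fun)),s[i]
def jig(p,X):
    d=np.array(X)[:2]-p[:2]; cs,sn=np.cos(p[2]),np.sin(p[2]); return np.array([d@[cs,sn],d@[-sn,cs]])
def world(p,x,y):
    cs,sn=np.cos(p[2]),np.sin(p[2]); return np.array([p[0]+cs*x-sn*y,p[1]+sn*x+cs*y])
E
python3 - <<'E'
from h import *
c=manip.get_image("top")
p,e,s=fit(c,[.55,-.015,-.28]); print(p.round(4),e,s)
W=[ray(c,240+a/3,120+b/3,.018)[:2] for a,b in((218,147),(424,205),(350,472),(141,412))]
print([jig(p,w).round(3) for w in W])
for r in manip.look_for("pin_knob","top")[:3]: print(jig(p,ray(c,*r["rect"][:2],.05)).round(4),r["conf"])
for q in("jaw","former_center"):
  for r in manip.look_for(q,"top")[:1]: print(q,jig(p,ray(c,*r["rect"][:2],.046)).round(4))
# black top of the knob
b=(c["img"].max(2)<60).astype(np.uint8); n,l,s,ce=cv2.connectedComponentsWithStats(b[225:260,315:345])
for i in range(1,n): print(s[i],jig(p,ray(c,ce[i][0]+315,ce[i][1]+225,.055)).round(4))
for xy in((-.14,0),(-.1,0),(0,0),(0,-.05),(0,.052)): print(xy,world(p,*xy).round(4))
E
```

```text
[ 0.4104  0.2081 -0.2823] 0.4596210666788485 [   21    33   619   367 78570]
[array([ 0.306, -0.082]), array([ 0.307, -0.282]), array([ 0.05 , -0.282]), array([ 0.05 , -0.083])]
[ 0.009  -0.0262] 0.85
[ 0.1145 -0.1793] 0.62
[-0.06   -0.1018] 0.6
jaw [ 0.1705 -0.1862]
former_center [ 0.4326 -0.3221]
[16  0  5  2  5] [ 0.1672 -0.1804]
[12 13  2  1  2] [ 0.1309 -0.1754]
[ 8 16  1  1  1] [ 0.1198 -0.1659]
[ 8 18  1  2  2] [ 0.1133 -0.1678]
[ 9 21  1  1  1] [ 0.1076 -0.1723]
[13 23  1  1  1] [ 0.1055 -0.1841]
(-0.14, 0) [0.2759 0.2471]
(-0.1, 0) [0.3143 0.2359]
(0, 0) [0.4104 0.2081]
(0, -0.05) [0.3964 0.16  ]
(0, 0.052) [0.4249 0.258 ]
```

```bash
sed -i 's/i=1+np.argmax(s\[1:,4\])/i=l[260,340]/' h.py
python3 - <<'E'
from h import *
c=manip.get_image("top")
p,e,s=fit(c,[.55,-.015,-.28]); print(p.round(4),e,s)
W=np.array([ray(c,240+a/3,120+b/3,.018)[:2] for a,b in((218,147),(424,205),(350,472),(141,412))])
Q=np.array([(.11,.1),(.11,-.1),(-.15,-.1),(-.15,.1)])
r=least_squares(lambda q:np.ravel([world(q,*a)-w for a,w in zip(Q,W)]),[.55,0,-.28]); print("corners",r.x.round(4),r.fun.round(4))
np.save("p.npy",p)
for q,z in(("pin_knob",.058),("jaw",.046),("former_center",.048),("spool",.034)):
  for r in manip.look_for(q,"top")[:3]: print(q,jig(p,ray(c,*r["rect"][:2],z)).round(4),round(r["conf"],2))
for xy in((-.135,0),(-.1,0),(0,0),(0,-.05),(0,.052)): print(xy,world(p,*xy).round(4))
E
```

```text
[ 0.5517 -0.0207 -0.2835] 0.0006735708478254193 [ 287  168   95  110 5101]
corners [ 0.55   -0.0222 -0.2795] [ 0.0018 -0.0003  0.0016 -0.0006 -0.0018  0.0003 -0.0016  0.0006]
pin_knob [-0.1879  0.1605] 0.9
pin_knob [-0.2563  0.0753] 0.72
pin_knob [-0.0829 -0.0028] 0.46
jaw [-0.0244 -0.0009] 0.83
former_center [-0.1228 -0.2921] 0.94
former_center [ 0.231  -0.1382] 0.72
former_center [ 0.0312 -0.0078] 0.64
spool [-0.125   0.0711] 0.4
(-0.135, 0) [0.4221 0.017 ]
(-0.1, 0) [0.4557 0.0072]
(0, 0) [ 0.5517 -0.0207]
(0, -0.05) [ 0.5377 -0.0688]
(0, 0.052) [0.5662 0.0292]
```

Emit:
send_rows(
  rows=[1.73, 4.38, 0, 0, 0, -2.386, 255, 1.73, 4.38, 0, 0, 0, -2.386, 255, 1.73, 4.38, 0, 0, 0, -2.386, 255, 1.73, 4.38, 0, 0, 0, -2.386, 255, 1.73, 4.38, 0, 0, 0, -2.386, 255, 1.73, 4.38, 0, 0, 0, -2.386, 255, 1.73, 4.38, 0, 0, 0, -2.386, 255, 1.73, 4.38, 0, 0, 0, -2.386, 255, 1.73, 4.38, 0, 0, 0, -2.386, 255, 1.73, 4.38, 0, 0, 0, -2.386, 255, 1.73, 4.38, 0, 0, 0, -2.386, 255, 1.73, 4.38, 0, 0, 0, -2.386, 255, 1.73, 4.38, 0, 0, 0, -2.386, 255, 1.73, 4.38, 0, 0, 0, -2.386, 255, 0, 0, 0, 0, 0, 0, 255, 0, 0, 0, 0, 0, 0, 255],
)

```text
time: 3.05
position: [0.4264, 0.0158, 0.2145]
orientation: [0.0, 0.99, -0.14, -0.0]
contact_force: [-0.1, 0.4, -0.0]
opening: 0.003
finger_force: 0.0
```

```bash
python3 - <<'E'
from h import *
p=np.load("p.npy"); s=manip.get_state(); print(s["time"],s["position"],jig(p,s["position"]),s["orientation"],s["opening"])
c=manip.get_image("wrist"); im=c["img"].copy()
for x,y,z in((0,0,.018),(0,.052,.018),(-.15,.1,.018),(-.15,-.1,.018),(-.105,0,.018),(-.083,0,.06),(.11,.1,.018)):
    q=proj(c,[*world(p,x,y),z]); cv2.drawMarker(im,tuple(int(v) for v in q.round()),(0,0,255),0,10)
cv2.imwrite("pics/w1.png",im)
for r in manip.look_for("pin_knob","wrist")[:3]: print(r["rect"],jig(p,ray(c,*r["rect"][:2],.04)).round(4),r["conf"])
E
```

```text
3.05 [0.42638111 0.01582488 0.21448814] [-1.30522070e-01  6.86432575e-05] [ 2.23118434e-04  9.90089084e-01 -1.40440387e-01 -2.32189875e-04] 0.0029172072452253663
[184.3, 220.7, 53.5, 51.4] [-0.1819  0.1643] 0.89
[317.5, 131.7, 27.7, 44.0] [-0.0777  0.0051] 0.82
[262.6, 271.0, 40.1, 45.3] [-0.2494  0.0746] 0.56
```

View pics/w1.png

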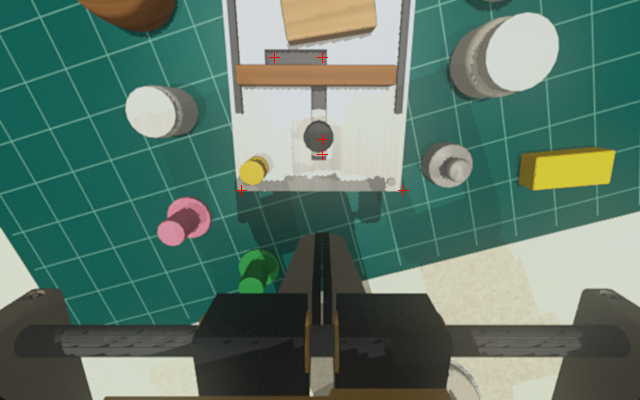

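The wrist view shows the fingertips shut, with the knob at (318,135) dead ahead and the jaw beyond it. My markers sit about 4 px to the right, so I shift 3 mm to the left and descend behind the knob.

Emit:
send_rows(
  rows=[0.08, 0.29, -4, 0, 0, 0, 255, 0, 0, -4.5, 0, 0, 0, 255, 0, 0, -4.5, 0, 0, 0, 255, 0, 0, -3.5, 0, 0, 0, 255, 0, 0, -2, 0, 0, 0, 255, 0, 0, 0, 0, 0, 0, 255, 0, 0, 0, 0, 0, 0, 255],
)

```text
time: 4.03
position: [0.428, 0.0184, 0.0303]
orientation: [-0.0, 0.99, -0.142, 0.0]
contact_force: [-0.5, 0.1, -0.3]
opening: 0.005
finger_force: 0.0
```

```bash
python3 - <<'E'
from h import *
p=np.load("p.npy"); s=manip.get_state(); print(s["position"],jig(p,s["position"]))
c=manip.get_image("wrist"); cv2.imwrite("pics/w2.png",c["img"])
E
```

```text
[0.42802661 0.01837269 0.03030232] [-0.12965482  0.00297499]
```

View pics/w2.png

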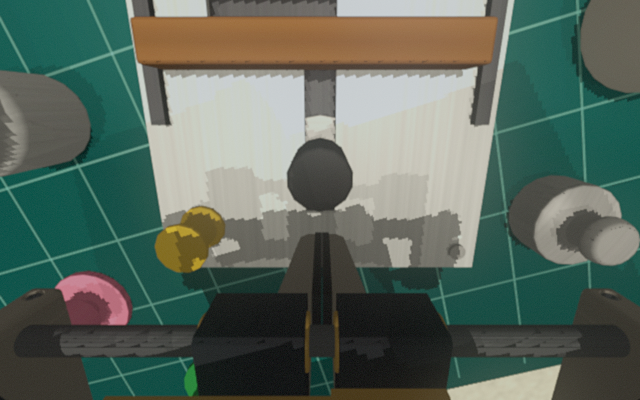

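The knob at (320,175) and the slot are centred on the tips at (321,235). Now I push along jig x.

Emit:
send_rows(
  rows=[0.96, -0.28, 0, 0, 0, 0, 255, 0.96, -0.28, 0, 0, 0, 0, 255, 0.96, -0.28, 0, 0, 0, 0, 255, 0.96, -0.28, 0, 0, 0, 0, 255, 0.96, -0.28, 0, 0, 0, 0, 255, 0.96, -0.28, 0, 0, 0, 0, 255, 0.96, -0.28, 0, 0, 0, 0, 255, 0.96, -0.28, 0, 0, 0, 0, 255, 0, 0, 0, 0, 0, 0, 255],
)

```text
time: 5.2
position: [0.5056, -0.0037, 0.0296]
orientation: [-0.0, 0.99, -0.141, 0.001]
contact_force: [-0.3, -0.4, 0.5]
opening: 0.008
finger_force: 0.0
```

```bash
python3 - <<'E'
from h import *
p=np.load("p.npy"); s=manip.get_state(); print(s["position"],jig(p,s["position"]),s["contact_force"])
c=manip.get_image("wrist"); cv2.imwrite("pics/w3.png",c["img"])
E
```

```text
[ 0.50558743 -0.00365349  0.02962618] [-0.04902891  0.00352022] [-0.30042257 -0.44103769  0.51017458]
```

View pics/w3.png

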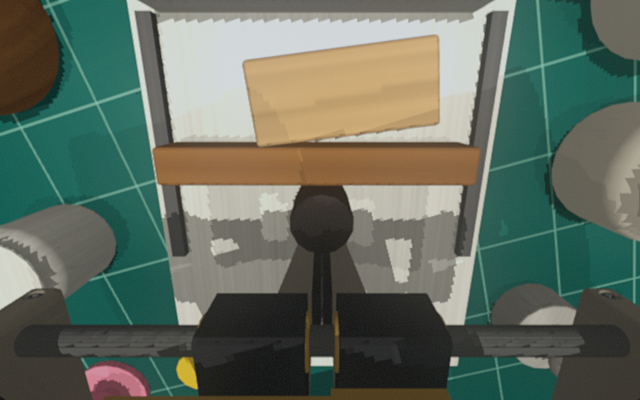

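The knob, at (320,220), is against the tips and is driving the jaw, which has just reached the former. I continue more slowly.

Emit:
send_rows(
  rows=[0.48, -0.14, 0, 0, 0, 0, 255, 0.48, -0.14, 0, 0, 0, 0, 255, 0.48, -0.14, 0, 0, 0, 0, 255, 0.29, -0.084, 0, 0, 0, 0, 255, 0, 0, 0, 0, 0, 0, 255],
)

```text
time: 5.88
position: [0.5222, -0.0086, 0.0296]
orientation: [-0.0, 0.99, -0.141, 0.0]
contact_force: [0.1, -0.4, -0.0]
opening: 0.007
finger_force: 0.1
```

Emit:
send_rows(
  rows=[0.19, -0.056, 0, 0, 0, 0, 255, 0.19, -0.056, 0, 0, 0, 0, 255, 0, 0, 0, 0, 0, 0, 255],
)

```text
time: 6.25
position: [0.5257, -0.0096, 0.0296]
orientation: [-0.0, 0.99, -0.141, 0.0]
contact_force: [-0.2, 0.1, 0.8]
opening: 0.005
finger_force: 0.7
```

Emit:
send_rows(
  rows=[0.19, -0.056, 0, 0, 0, 0, 255, 0, 0, 0, 0, 0, 0, 255],
)

```text
time: 6.5
position: [0.5276, -0.0102, 0.0296]
orientation: [-0.0, 0.99, -0.141, 0.0]
contact_force: [-1.3, -0.1, 1.2]
opening: 0.002
finger_force: 0.8
```

Emit:
send_rows(
  rows=[0.144, -0.042, 0, 0, 0, 0, 255, 0, 0, 0, 0, 0, 0, 255],
)

```text
time: 6.75
position: [0.529, -0.0106, 0.0296]
orientation: [0.0, 0.99, -0.141, 0.0]
contact_force: [-1.0, -0.3, 1.2]
opening: 0.006
finger_force: 0.9
```

Emit:
send_rows(
  rows=[0.144, -0.042, 0, 0, 0, 0, 255, 0, 0, 0, 0, 0, 0, 255],
)

```text
time: 7.0
position: [0.53, -0.0109, 0.0296]
orientation: [-0.0, 0.99, -0.141, -0.0]
contact_force: [-3.9, 1.4, 2.4]
opening: 0.003
finger_force: 1.9
```

```bash
python3 - <<'E'
from h import *
p=np.load("p.npy"); s=manip.get_state(); print(s["position"],jig(p,s["position"]),s["contact_force"])
c=manip.get_image("wrist"); cv2.imwrite("pics/w4.png",c["img"])
E
```

```text
[ 0.5300247  -0.0109471   0.02955373] [-0.02352698  0.00335235] [-3.8834207   1.3947251   2.44263242]
```

View pics/w4.png

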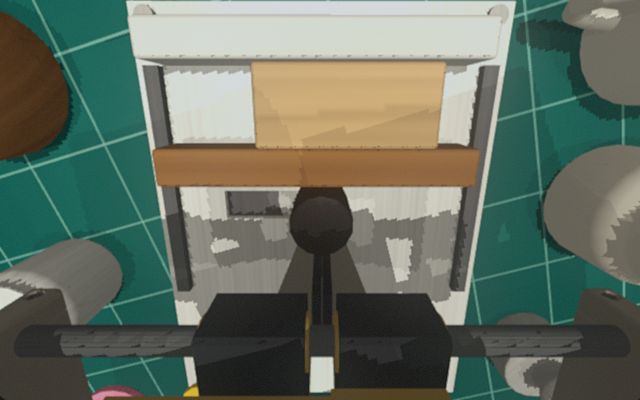

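The former is square against the fence, and the short leg shows at about (258,203), level with the knob's base. One more small press confirms the stop.

Emit:
send_rows(
  rows=[0.115, -0.034, 0, 0, 0, 0, 255, 0, 0, 0, 0, 0, 0, 255],
)

```text
time: 7.3
position: [0.5301, -0.0111, 0.0295]
orientation: [-0.0, 0.99, -0.141, -0.001]
contact_force: [-6.5, 2.4, 5.2]
opening: 0.004
finger_force: 3.8
```

It is at the stop (about 7 N). I back off and go round to the right side of the knob.

Emit:
send_rows(
  rows=[-1.2, 0.35, 0, 0, 0, 0, 255, -1.2, 0.35, 0, 0, 0, 0, 255, -0.47, -1.6, 0, 0, 0, 0, 255, -0.47, -1.6, 0, 0, 0, 0, 255, -0.47, -1.6, 0, 0, 0, 0, 255, 0, 0, 0, 0, 0, 0, 255, 1.056, -0.308, 0, 0, 0, 0, 255, 1.056, -0.308, 0, 0, 0, 0, 255, 1.056, -0.308, 0, 0, 0, 0, 255, 1.056, -0.308, 0, 0, 0, 0, 255, 0, 0, 0, 0, 0, 0, 255, 0, 0, 0, 0, 0, 0, 255],
)

```text
time: 8.8
position: [0.5351, -0.0645, 0.0294]
orientation: [-0.0, 0.99, -0.141, -0.0]
contact_force: [0.0, -1.0, 0.3]
opening: 0.004
finger_force: 0.0
```

```bash
python3 - <<'E'
from h import *
p=np.load("p.npy"); s=manip.get_state(); print(s["position"],jig(p,s["position"]),s["contact_force"])
c=manip.get_image("wrist"); cv2.imwrite("pics/w5.png",c["img"])
E
```

```text
[ 0.53512993 -0.06451816  0.02938654] [-0.00364261 -0.04665298] [ 0.04739897 -0.97682689  0.25585549]
```

View pics/w5.png

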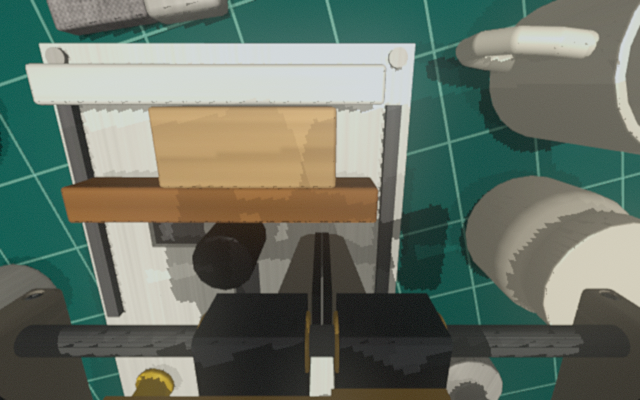

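The fingers are to the right of the knob at (228,250) and clear of the jaw. Now I push along +y.

Emit:
send_rows(
  rows=[0.28, 0.96, 0, 0, 0, 0, 255, 0.28, 0.96, 0, 0, 0, 0, 255, 0.14, 0.48, 0, 0, 0, 0, 255, 0.14, 0.48, 0, 0, 0, 0, 255, 0.14, 0.48, 0, 0, 0, 0, 255, 0.14, 0.48, 0, 0, 0, 0, 255, 0, 0, 0, 0, 0, 0, 255],
)

```text
time: 9.72
position: [0.5469, -0.0259, 0.0296]
orientation: [-0.0, 0.99, -0.141, 0.0]
contact_force: [-0.5, -0.3, 0.4]
opening: 0.001
finger_force: 0.0
```

Emit:
send_rows(
  rows=[0.14, 0.48, 0, 0, 0, 0, 255, 0.14, 0.48, 0, 0, 0, 0, 255, 0.14, 0.48, 0, 0, 0, 0, 255, 0, 0, 0, 0, 0, 0, 255],
)

```text
time: 10.22
position: [0.5511, -0.0114, 0.0296]
orientation: [-0.0, 0.99, -0.141, 0.0]
contact_force: [-0.6, -0.1, 0.0]
opening: 0.006
finger_force: 0.0
```

Emit:
send_rows(
  rows=[0.14, 0.48, 0, 0, 0, 0, 255, 0.14, 0.48, 0, 0, 0, 0, 255, 0, 0, 0, 0, 0, 0, 255],
)

```text
time: 10.6
position: [0.5539, -0.0018, 0.0296]
orientation: [-0.0, 0.99, -0.141, 0.0]
contact_force: [0.9, 0.5, -0.4]
opening: 0.006
finger_force: 0.0
```

```bash
python3 - <<'E'
from h import *
p=np.load("p.npy"); s=manip.get_state(); print(s["position"],jig(p,s["position"]),s["contact_force"])
c=manip.get_image("wrist"); cv2.imwrite("pics/w6.png",c["img"])
E
```

```text
[ 0.55394875 -0.00184357  0.0296109 ] [-0.00310378  0.01878372] [ 0.92771745  0.45157878 -0.42789927]
```

View pics/w6.png

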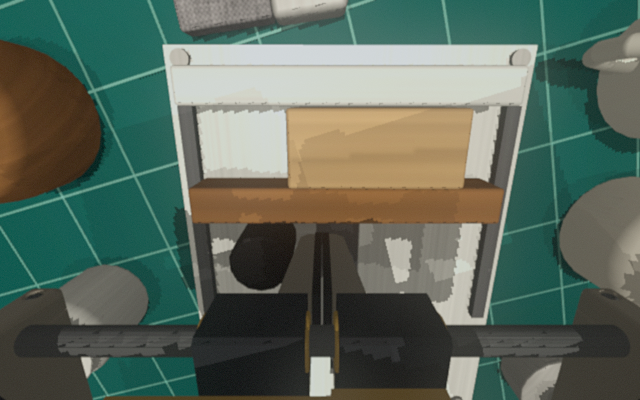

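The knob, at (265,255), has turned into the short leg and is moving. I continue to the end stop.

Emit:
send_rows(
  rows=[0.084, 0.288, 0, 0, 0, 0, 255, 0.084, 0.288, 0, 0, 0, 0, 255, 0, 0, 0, 0, 0, 0, 255],
)

```text
time: 11.02
position: [0.5555, 0.0037, 0.0296]
orientation: [-0.0, 0.99, -0.141, 0.0]
contact_force: [-1.1, 0.3, 0.7]
opening: 0.005
finger_force: 0.0
```

Emit:
send_rows(
  rows=[0.056, 0.19, 0, 0, 0, 0, 255, 0.056, 0.19, 0, 0, 0, 0, 255, 0, 0, 0, 0, 0, 0, 255],
)

```text
time: 11.4
position: [0.5563, 0.0058, 0.0304]
orientation: [0.001, 0.99, -0.141, -0.0]
contact_force: [-4.2, -10.9, 11.5]
opening: 0.011
finger_force: 6.6
```

End stop reached (11 N, with motion stalled). I back off, lift clear and check.

Emit:
send_rows(
  rows=[-0.14, -0.48, 0, 0, 0, 0, 255, -0.28, -0.96, 0, 0, 0, 0, 255, -0.28, -0.96, 0, 0, 0, 0, 255, 0, 0, 2, 0, 0, 0, 255, 0, 0, 5, 0, 0, 0, 255, 0, 0, 5, 0, 0, 0, 255, -2.4, 0.7, 4, 0, 0, 0, 255, -4.8, 1.4, 1, 0, 0, 0, 255, -4.8, 1.4, 0, 0, 0, 0, 255, 0, 0, 0, 0, 0, 0, 255, 0, 0, 0, 0, 0, 0, 255],
)

```text
time: 12.78
position: [0.4303, 0.0181, 0.1999]
orientation: [-0.0, 0.99, -0.141, 0.001]
contact_force: [0.0, -0.9, -0.5]
opening: 0.006
finger_force: 0.0
```

```bash
python3 - <<'E'
from h import *
p=np.load("p.npy"); c=manip.get_image("wrist"); im=c["img"].copy()
for x,y,z in((0,.055,.06),(0,.055,.02),(.016,.003,.046)):
    q=proj(c,[*world(p,x,y),z]); cv2.drawMarker(im,tuple(int(v) for v in q.round()),(0,0,255),0,8)
cv2.imwrite("pics/w7.png",im)
for r in manip.look_for("pin_knob","wrist")[:4]: print(r["rect"],jig(p,ray(c,*r["rect"][:2],.04)).round(4),r["conf"])
E
```

```text
[181.0, 226.9, 54.6, 51.9] [-0.1803  0.1657] 0.97
[261.9, 275.6, 38.5, 35.5] [-0.2436  0.0762] 0.82
[272.6, 52.1, 52.8, 40.7] [0.0032 0.0518] 0.61
```

View pics/w7.png

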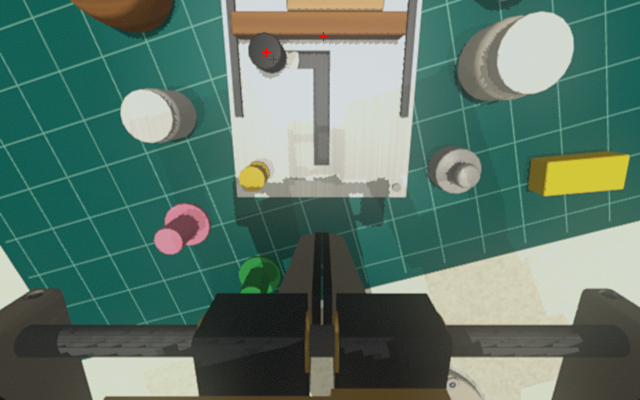

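The knob is at the end of the short leg (267,52), where the markers predict the slot end, and the jaw is closed. The bystanders in view are undisturbed.

```bash
python3 -c "
from plant import manip
print(manip.hand_in())"
```

```text
the job is handed in; nothing more can be done
None
```

The clamp is closed and the job handed in: the knob was pushed to the corner, then sideways to the end of the short leg (11 N at the stop), holding the jaw and former against the fence; I saw no bystander moved, though the last picture did not take in the far end of the plate.

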